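# Set the gauge blade in a jigger arm and clamp it

## Robot

A 7-joint arm with a two-finger parallel gripper is mounted at the origin on the work surface. World frame = base frame: x ahead of the robot, y to its left, z up, the work surface at z = 0. Lengths are in m, angles in rad, forces in N, time in s.
With the tool pointing down it reaches from about 0.4 to 0.9 m from the base axis. Payload 5.6 kg.
Tool frame: the origin (TCP) lies at the very end of the fingers, on their centre line; the grasp point (between the pads) lies env.hold_point_z behind it (env.hold_point_z is the distance from the TCP to the grasp point, in m); z points along the fingers, y is the line along which they close (so a half turn about z gives the same grasp; the last joint's range is limited). The gripper opens to 92 mm and grips with 3 to 60 N. Pads are 20 mm wide; open, the fingers measure 128 mm over their backs; the gripper's body (75 mm by 189 mm) begins 69 mm behind the grasp point.
Start: joints at [-1.354, 0.468, -0.012, 1.603, 0.006, 1.071, -0.056], TCP at [0.167, 0.628, 0.215] pointing down, gripper open.
Joint ranges: [-2.53, 2.53], [-0.31, 2.02], [-1.57, 1.55], [0.28, 2.44], [-1.29, 4.43], [0.15, 1.84], [-2.92, 2.92]. Speed limits (rad/s): [2.57, 2.57, 3.14, 3.14, 3.14, 3.14, 3.14].

## Interface

Orientations are given as a unit quaternion [w, x, y, z].
In Python, from plant import env gives the robot as it stands.
- The arm moves only by the tool carry_out, never from a script. Its argument "series" is a list of rows, each an object of numbers: "grip": the closure, from -1 (fully open) to 1 (shut); "dx", "dy", "dz": the shift along the tool's x, y, z scaled (see below); "turn": the turn about the tool's z scaled (see below). A call has 1 to 10 rows; each row shifts and turns the commanded pose from where the row before left it, along the tool's axes as they then stand; what a row does not reach is not made up. The controller multiplies each number of a shift by 0.04 m and each number of a turn by 6 degrees. A row lasts 1/10 s, in which the tool goes at most 50 mm and 8.59 degrees, less where a joint would pass 70% of its speed; a pose out of reach is approached as far as the arm can. A call with a number of a shift or a turn outside -1 to 1 is refused whole. A call with a gripper value outside its range is refused whole. The fingers move at their own pace and stop on an object; "grip_force" is the grip in N (left out, the last holds). Time passes only in rows, so rows that do not move let the fingers close. It gives the time, the measured TCP pose, the force, the opening and the grip force at its end, in the units of the state.
- env.sense(): the state, without advancing time (a new reading comes with each control period).
- env.grab_frame(name): name is "scene" or "top"; returns (picture, depth): 384x512x3 uint8, red, green, blue; 384x512 float32, m along the optical axis (not along the pixel's ray), 0 where there is no reading.
- env.camera_params(name): a dict with "K" (3x3 intrinsics, pixels), "T" (4x4, takes a point from camera to world coordinates). Camera axes: x right, y down, z forward; pixel columns grow to the right and rows downward; lengths in m; the calibration is good to about 2 mm. A picture is of the moment at which its call begins. camera_params takes no time and is no camera call.
- env.sign_off(): hands the job in; it is judged then, once.
The state is a dict: "t": time; "joint_positions": joint angles; "qd": joint speeds; "joint_efforts": joint torques, N m; "position": TCP position; "tcp_rot": TCP orientation; "wrist_force": force on the tool from outside, world axes, zero at the start; "torque": the same for the moment, N m; "opening": opening from 0.0 (shut) to 1.0 (fully open); "grasp_force": force on a finger pad.
Only numpy, scipy, OpenCV 4.12 (cv2) and the standard library are available. Lean on these libraries where they do the work, as an engineer would, in place of code of your own. Each camera call takes 0.05 s, during which the arm holds its last target. There are 200 camera calls.

## Task

Take the flat setting gauge (the one with the rectangular wooden grip) out of the tool block and slide its blade down through the slanted slot of the jigger arm until its tip just rests on the plaster bat below, without pressing hard. Let go, then turn the clamp knob on the arm clockwise as far as it goes so that the gauge stays locked there, tip on the bat. Leave the rib, the mug and the jar where they are.

Things in the scene. Friction and masses are not known exactly. Their poses are not given: they have to be found in the camera images.
- gauge: Setting gauge, 175 mm, 0.2 kg: flat steel blade 5 mm thick (x), 40 mm wide (y), 115 mm long, tip edge rounded (radius 2.5 mm); above it a rectangular wooden grip 16 (x) by 40 (y) by 60 mm (z). Origin: middle of the tip edge; z runs from tip to grip. It starts upright, tip down, 40 mm deep in a slot of the tool block.
- gauge_grip (a point): Middle of the gauge's wooden grip, 145 mm from the tip.
- holder: Fixed aluminium slotted holder at the arm's free end. Origin: centre of the slot's mouth, on the mid-plane of a blade lying on the bed. z points out of the slot, 30 degrees off vertical, leaning to the robot; blade goes in along -z. x: upper side of the slot, y: across. Bed face at x = -2.5 mm, from z = +12 to -47 mm; mouth open from x = -2.5 to +5 mm, 46 mm wide (y).
- slot_bar (a point): In the slot, 22 mm below the mouth: a sprung round bar (28 mm diameter, across the slot) bulges in from the upper side; the blade must push it back about 1 mm and is then held and dragged on with a few newtons. The blade passes right through and out at the foot.
- wheel: Fixed low turntable under the holder with a white plaster bat, 196 mm in diameter. Origin on its axis; z up; the bat's flat top is 60 mm above the origin. Its height differs from start to start: the tip on the bat is 68 to 82 mm below the slot's mouth, along the slot.
- clamp_knob (a joint): Black wing knob on top of the jigger arm, beside the holder: turns about a vertical axis, 0 = loose, grows clockwise seen from above, stops at 1.35 rad = locked; starts between 0 and 0.25. It presses the sprung bar onto the blade.
- knob_grip (a point): Middle of the knob's wing, on its axis, 27 mm above the arm's top. The wing is a bar 70 mm long, 14 mm thick and 28 mm high. At joint value 0 it lies along the jigger's x axis, and it turns with the knob; this point's x axis lies along the wing.
- jigger: Fixed stand: steel post and foot at its far +y end, wooden arm along its y (50 mm wide, top 126 mm above the table) to the holder. Origin on the table right below the slot's mouth (which is 131 mm up); x away from the robot, y towards the post, knob axis at x 20, y 123 mm.
- block: Wooden tool block 60 x 170 x 50 mm, fixed, with two slots at y = -42 and +42 mm, each 7 x 43 mm and 40 mm deep. Origin under its centre; the slots are long along its y.
- rib: Bystander: rib with a round wooden disc grip (56 mm in diameter, 14 mm thick, top 128 mm from the tip), upright in the other slot of the block. Origin at its tip.
- mug: Bystander: terracotta mug, 80 mm in diameter, 95 mm tall, handle at its +y. Origin under it.
- jar: Bystander: white lidded jar, 76 mm in diameter, 100 mm tall. Origin under it.
Not all that is in view belongs to the job. What is shaped like the gauge but yellow is not meant.

How it is judged:
On the way, in this order (a step that is already met when the one before it is completed fails the run):
1. the gauge's tip touches the bat through the slot while the knob is still loose (z of gauge in the frame of wheel between 0.057 and 0.063 m and x of gauge in the frame of holder between -0.004 and 0.004 m and y of gauge in the frame of holder between -0.006 and 0.006 m and angle between the z axis of gauge and the z axis of holder, either way round below 0.08 rad and contact force between gauge and wheel above 0.3 N and value of joint clamp_knob below 0.6 rad), for 0.1 s.
2. the knob is turned to its stop with the gauge in place and let go (z of gauge in the frame of wheel between 0.057 and 0.063 m and x of gauge in the frame of holder between -0.004 and 0.004 m and y of gauge in the frame of holder between -0.006 and 0.006 m and angle between the z axis of gauge and the z axis of holder, either way round below 0.08 rad and value of joint clamp_knob above 1.15 rad and contact force between the fingers and gauge below 0.05 N), for 0.2 s.
At the end, for the whole second after the job is handed in: The gauge rests in the slot, its tip within 3 mm of the bat's top, within 4 mm (x) and 6 mm (y) of the slot's mid-line and within 0.08 rad of its direction, still; the clamp knob stands beyond 1.15 rad of its 1.35 rad (z of gauge in the frame of wheel between 0.057 and 0.063 m and x of gauge in the frame of holder between -0.004 and 0.004 m and y of gauge in the frame of holder between -0.006 and 0.006 m and angle between the z axis of gauge and the z axis of holder, either way round below 0.08 rad and value of joint clamp_knob above 1.15 rad and linear speed of gauge below 0.01 m/s); the robot touches nothing.
It fails at once if the gauge is pressed on the bat with more than 30 N (contact force between gauge and wheel above 30 N).
It fails at once if the rib is moved more than 30 mm or tipped (distance of rib from where it was at the start of the episode above 0.03 m or angle between rib's own z axis and vertical above 0.35 rad).
It fails at once if the mug is moved more than 30 mm or tipped (distance of mug from where it was at the start of the episode above 0.03 m or angle between mug's own z axis and vertical above 0.35 rad).
It fails at once if the jar is moved more than 30 mm or tipped (distance of jar from where it was at the start of the episode above 0.03 m or angle between jar's own z axis and vertical above 0.35 rad).
It also fails if it takes over 64 s, if anything falls off the work surface, if the arm or the gripper's body presses on something with over 40 N, if the wrist force passes 120 N, or if a joint passes its speed limit or range.

## Working session

There is one attempt and no reset: what is moved stays moved. The work goes in short steps, Python scripts to look and compute and a tool call to move; the robot and the scene stay as the last step left them, time stands still between calls to the robot, and variables do not carry over. Pictures are saved under pics/ and viewed, at most 10 in all, crops included, and the job is handed in when it is done.

Besides the shell and the picture viewer there is one more tool, called after "Emit:" as a command line: name --argument value ..., lists and objects as JSON in quotes. carry_out: Moves the arm, as the interface text tells. Its arguments: {"type":"object","properties":{"series":{"type":"array"},"grip_force":{"type":"number"}},"required":["series"]}

```bash
ls; mkdir -p pics; cat > h.py <<'E'
import numpy as np, cv2
from plant import env
E
python3 - <<'E'
from h import *
for n in ("scene","top"):
    p,d=env.grab_frame(n); cv2.imwrite(f"pics/{n}0.png",p[:,:,::-1]); np.savez(f"{n}0.npz",p=p,d=d)
    c=env.camera_params(n); print(n,c["K"].round(1).tolist(),c["T"].round(3).tolist())
s=env.sense(); print(env.hold_point_z,s)
E
```

```text
pics
scene [[370.0, 0.0, 261.0], [0.0, 370.0, 192.9], [0.0, 0.0, 1.0]] [[-0.185, 0.671, -0.718, 1.217], [0.983, 0.12, -0.14, 0.116], [-0.008, -0.731, -0.682, 0.754], [0.0, 0.0, 0.0, 1.0]]
top [[424.3, 0.0, 250.9], [0.0, 424.3, 188.9], [0.0, 0.0, 1.0]] [[0.025, -0.995, 0.094, 0.414], [-1.0, -0.023, 0.014, -0.039], [-0.012, -0.094, -0.995, 1.403], [0.0, 0.0, 0.0, 1.0]]
0.0187 {'t': 0.1, 'joint_positions': array([-1.35398777,  0.46827293, -0.01161006,  1.60354306,  0.00598702,
        1.07140293, -0.05628762]), 'qd': array([ 6.26308018e-04, -2.51178209e-03,  1.99088027e-05, -4.27067602e-03,
       -1.08630091e-03, -7.92020696e-04,  5.45051940e-04]), 'joint_efforts': array([ 3.93520613e-04, -5.21652746e+01, -1.28247021e-02, -2.44365531e+01,
       -5.67995303e-02,  1.40666321e-02,  7.49876654e-05]), 'position': array([0.16690274, 0.627654  , 0.21374133]), 'tcp_rot': array([-5.29619564e-05,  1.29564860e-01,  9.91570630e-01, -7.94057870e-04]), 'wrist_force': array([ 0.13624555, -0.42484682,  0.73861449]), 'torque': array([-0.04090269,  0.02843067,  0.02085606]), 'grasp_force': 0.0, 'opening': 1.0012764744903648}
```

View pics/scene0.png

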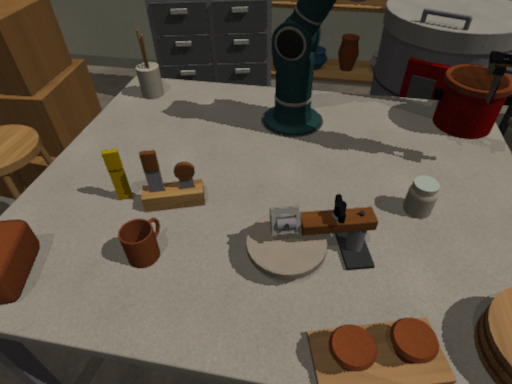

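View pics/top0.png

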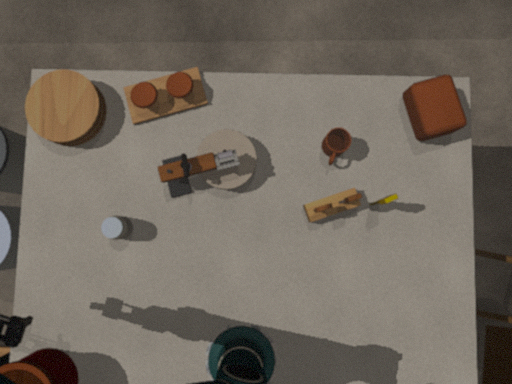

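```bash
python3 - <<'E'
from h import *
S=np.load("scene0.npz")["p"];T=np.load("top0.npz")["p"]
def c(I,x,y,w=80,h=60,f=5):
    o=cv2.resize(I[y:y+h,x:x+w],None,fx=f,fy=f,interpolation=cv2.INTER_CUBIC)
    for k in range(0,w,10): cv2.putText(o,str(x+k),(k*f,8),0,.3,(255,255,0)); cv2.line(o,(k*f,10),(k*f,14),(255,255,0))
    for k in range(0,h,10): cv2.putText(o,str(y+k),(0,k*f+4),0,.3,(0,255,255))
    return o
m=np.vstack([np.hstack([c(S,130,150),c(S,262,190,120,90,10/3)[:300,:400]]),np.hstack([c(T,295,170),c(T,155,130,110,80,400/110)[:300,:400] if 0 else c(T,180,135)])])
cv2.imwrite("pics/m0.png",m[:,:,::-1])
E
```

```text
Traceback (most recent call last):
cv2.error: OpenCV(4.12.0) :-1: error: (-5:Bad argument) in function 'putText'
> Overload resolution failed:
>  - Can't parse 'org'. Sequence item with index 0 has a wrong type
>  - Can't parse 'org'. Sequence item with index 0 has a wrong type
```

```bash
cat >> h.py <<'E'
def crop(I,x,y,w=80,h=60,f=5):
    o=cv2.resize(I[y:y+h,x:x+w],None,fx=f,fy=f,interpolation=cv2.INTER_CUBIC)
    for k in range(0,w,10): cv2.putText(o,str(x+k),(k*f,8),0,.3,(255,255,0)); cv2.line(o,(k*f,10),(k*f,14),(255,255,0))
    for k in range(0,h,10): cv2.putText(o,str(y+k),(0,k*f+4),0,.3,(0,255,255))
    return o
def grid(*c): 
    return np.vstack([np.hstack(c[i:i+2]) for i in range(0,len(c),2)])
E
python3 - <<'E'
from h import *
S=np.load("scene0.npz")["p"];T=np.load("top0.npz")["p"]
cv2.imwrite("pics/m0.png",grid(crop(S,130,150),crop(S,265,190,100,75,4),crop(T,295,170),crop(T,175,135))[:,:,::-1])
E
```

```text
(no output)
```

View pics/m0.png

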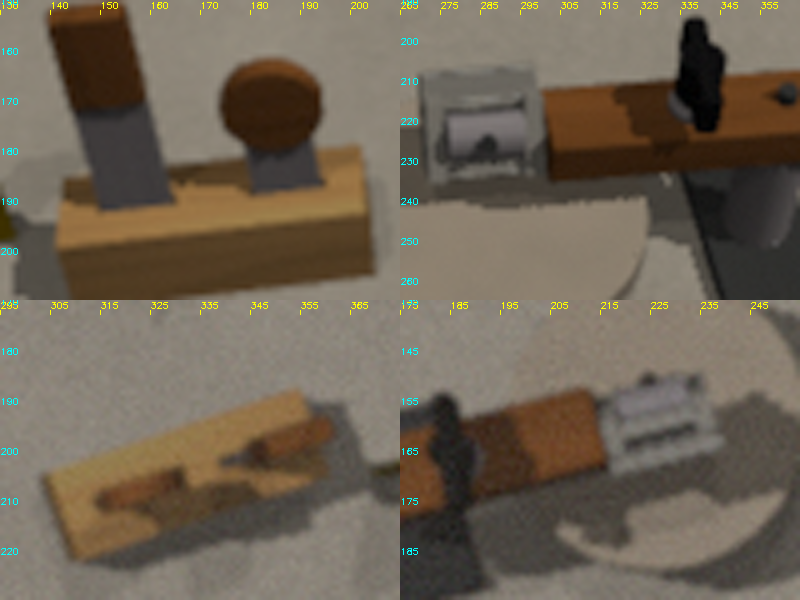

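```bash
cat >> h.py <<'E'
def cloud(n,d):
    c=env.camera_params(n);K=c["K"];T=c["T"];v,u=np.nonzero(d>0);z=d[v,u]
    P=np.stack([(u-K[0,2])/K[0,0]*z,(v-K[1,2])/K[1,1]*z,z,np.ones_like(z)],1)@T.T
    W=np.full(d.shape+(3,),np.nan);W[v,u]=P[:,:3];return W
def proj(n,p):
    c=env.camera_params(n);q=np.linalg.inv(c["T"])@np.r_[p,1];q=c["K"]@q[:3];return q[:2]/q[2]
def rect(P):
    (c,s,a)=cv2.minAreaRect((P[:,:2]*1000).astype(np.float32)); return np.round(c,1),np.round(s,1),round(a,1),len(P)
E
python3 - <<'E'
from h import *
for n in ("scene","top"):
    W=cloud(n,np.load(n+"0.npz")["d"]); 
    bx=(slice(150,215),slice(130,210)) if n=="scene" else (slice(185,225),slice(300,365))
    hx=(slice(185,270),slice(240,385)) if n=="scene" else (slice(125,200),slice(150,262))
    B=W[bx].reshape(-1,3);H=W[hx].reshape(-1,3)
    q=lambda P,a,b:P[(P[:,2]>a)&(P[:,2]<b)]
    print(n,"table",np.median(q(B,-.02,.015)[:,2]))
    for nm,P,a,b in (("block",B,.04,.057),("grip",B,.142,.2),("griptop",B,.178,.2),("rib",B,.09,.137),("armtop",H,.115,.132),("knob",H,.136,.2),("knobtop",H,.16,.2),("bat",H,.03,.09)):
        Q=q(P,a,b); print(nm,rect(Q) if len(Q)>3 else len(Q), np.median(Q,0).round(4), Q.min(0).round(3) if len(Q) else 0, Q.max(0).round(3) if len(Q) else 0)
E
```

```text
scene table 0.001642336705269365
block (array([ 503.1, -281.1]), array([ 65.9, 170.2]), 20.5, 870) [ 0.5124 -0.2801  0.0509] [ 0.443 -0.37   0.04 ] [ 0.56  -0.191  0.057]
grip (array([ 519., -320.]), array([17. , 40.3]), 21.3, 273) [ 0.5223 -0.3174  0.1692] [ 0.505 -0.339  0.142] [ 0.532 -0.3    0.188]
griptop (array([ 518.7, -319.4]), array([17. , 38.6]), 21.3, 92) [ 0.5202 -0.3183  0.1849] [ 0.505 -0.339  0.178] [ 0.53  -0.3    0.188]
rib (array([ 502.4, -277.6]), array([ 19., 131.]), 20.5, 463) [ 0.4999 -0.2568  0.1154] [ 0.477 -0.339  0.09 ] [ 0.532 -0.215  0.137]
armtop (array([613.2, 143.3]), array([ 52.4, 245.4]), 15.8, 1513) [0.6155 0.1514 0.127 ] [0.558 0.018 0.115] [0.66  0.267 0.132]
knob (array([608.2, 125.7]), array([ 69. , 217.8]), 4.0, 496) [0.6147 0.1662 0.1475] [0.57  0.017 0.136] [0.649 0.233 0.172]
knobtop (array([604.3, 176.1]), array([68.1, 24.6]), 3.6, 193) [0.6089 0.1764 0.1679] [0.57  0.164 0.16 ] [0.638 0.189 0.172]
bat (array([657.1, 103. ]), array([277.8, 166.5]), 83.9, 3279) [0.6625 0.0672 0.062 ] [ 0.563 -0.034  0.03 ] [0.733 0.25  0.09 ]
top table 0.0004
[... 368 characters left out ...]
72  0.185 ] [ 0.501 -0.338  0.178] [ 0.525 -0.298  0.194]
rib (array([ 492.1, -257.4]), array([13.3, 92.4]), 19.9, 67) [ 0.4849 -0.2367  0.1304] [ 0.47  -0.302  0.102] [ 0.509 -0.212  0.137]
armtop (array([607.6, 145.7]), array([ 56.4, 244.3]), 13.9, 947) [0.6034 0.1552 0.1257] [0.553 0.024 0.115] [0.656 0.269 0.132]
knob (array([612.8, 130.8]), array([ 69.2, 214.8]), 15.7, 273) [0.6059 0.1689 0.1564] [0.565 0.02  0.136] [0.65  0.234 0.173]
knobtop (array([599.4, 179.1]), array([24.3, 68.7]), 88.0, 131) [0.5997 0.1785 0.1665] [0.565 0.167 0.16 ] [0.634 0.191 0.173]
bat (array([642. ,  94.4]), array([254.2, 194.3]), 81.8, 2178) [0.6485 0.0519 0.0605] [ 0.542 -0.031  0.035] [0.734 0.234 0.072]
```

The gauge is the tall rectangular grip at scene (147,160), in the block's far -y slot. The rib's disc is beside it at (183,168). The holder's slot is at top (230,160), and the knob wing is at top (184,160). The tool always stays vertical, so I'll grip the gauge across its 40 mm width and pivot it by 30° against the block slot.

Emit:
carry_out --series '[{"grip": -1,"dx": -0.9,"dy": -0.6,"dz": -0.22},{"grip": -1,"dx": -0.9,"dy": -0.6,"dz": -0.22},{"grip": -1,"dx": -0.9,"dy": -0.6,"dz": -0.22},{"grip": -1,"dx": -0.9,"dy": -0.6,"dz": -0.22},{"grip": -1,"dx": -0.9,"dy": -0.6,"dz": -0.22},{"grip": -1,"dx": -0.9,"dy": -0.6,"dz": -0.22},{"grip": -1,"dx": -0.9,"dy": -0.6,"dz": -0.22},{"grip": -1,"dx": -0.9,"dy": -0.6,"dz": -0.22},{"grip": -1,"dx": -0.9,"dy": -0.6,"dz": -0.22},{"grip": -1,"dx": -0.9,"dy": -0.6,"dz": -0.22}]' --grip_force 15

```text
invalid input at $.series[0]: expected keys grip, dx, dy, dz, turn
```

```bash
cat >> h.py <<'E'
from scipy.spatial.transform import Rotation as R
def pose():
    s=env.sense();w,x,y,z=s["tcp_rot"];M=R.from_quat([x,y,z,w]).as_matrix();return s["position"],M,s
def need(target,ydir=None):
    "shift in row units (tool axes) from the present pose to TCP target; turn units so that tool y lies at ydir deg"
    p,M,s=pose();d=M.T@(np.array(target)-p)/0.04;a=np.degrees(np.arctan2(M[1,1],M[0,1]))
    t=None if ydir is None else -((ydir-a+180)%360-180)/6
    print("t",round(s["t"],2),"pos",p.round(4),"yaw",round(a,2),"units",d.round(3),"len",round(np.linalg.norm(d)*.04,4),"turn",t,"F",s["wrist_force"].round(2),"op",round(s["opening"],3),"gf",round(s["grasp_force"],2),"j7",s["joint_positions"][6].round(2))
E
python3 -c "
from h import *
need([.516,-.319,.26],110.3)"
```

```text
t 0.1 pos [0.1669 0.6277 0.2137] yaw 75.11 units [-14.515 -20.631  -1.122] len 1.01 turn -5.864817553230921 F [ 0.14 -0.42  0.74] op 1.001 gf 0.0 j7 -0.06
```

Emit:
carry_out --series '[{"grip": -1,"dx": -0.9,"dy": -0.6,"dz": -0.22,"turn": 0},{"grip": -1,"dx": -0.9,"dy": -0.6,"dz": -0.22,"turn": 0},{"grip": -1,"dx": -0.9,"dy": -0.6,"dz": -0.22,"turn": 0},{"grip": -1,"dx": -0.9,"dy": -0.6,"dz": -0.22,"turn": 0},{"grip": -1,"dx": -0.9,"dy": -0.6,"dz": -0.22,"turn": 0},{"grip": -1,"dx": -0.9,"dy": -0.6,"dz": -0.22,"turn": 0},{"grip": -1,"dx": -0.9,"dy": -0.6,"dz": -0.22,"turn": 0},{"grip": -1,"dx": -0.9,"dy": -0.6,"dz": -0.22,"turn": 0},{"grip": -1,"dx": -0.9,"dy": -0.6,"dz": -0.22,"turn": 0},{"grip": -1,"dx": -0.9,"dy": -0.6,"dz": -0.22,"turn": 0}]' --grip_force 15

```text
t: 1.1
position: [0.454, 0.3021, 0.3028]
tcp_rot: [-0.0, 0.13, 0.992, -0.0]
wrist_force: [-0.0, 1.1, 0.2]
opening: 1.0
grasp_force: 0.0
```

```bash
python3 -c "
from h import *
need([.516,-.319,.26],110.3)"
```

```text
t 1.1 pos [0.454  0.3021 0.3028] yaw 75.12 units [ -5.487 -14.608   1.071] len 0.6257 turn -5.8639601030161925 F [-0.03  1.08  0.15] op 1.0 gf 0.0 j7 0.7
```

Emit:
carry_out --series '[{"grip": -1,"dx": -0.34,"dy": -0.92,"dz": 0,"turn": 0},{"grip": -1,"dx": -0.34,"dy": -0.92,"dz": 0,"turn": 0},{"grip": -1,"dx": -0.34,"dy": -0.92,"dz": 0,"turn": 0},{"grip": -1,"dx": -0.34,"dy": -0.92,"dz": 0,"turn": 0},{"grip": -1,"dx": -0.34,"dy": -0.92,"dz": 0,"turn": 0},{"grip": -1,"dx": -0.34,"dy": -0.92,"dz": 0,"turn": 0},{"grip": -1,"dx": -0.34,"dy": -0.92,"dz": 0,"turn": 0},{"grip": -1,"dx": -0.34,"dy": -0.92,"dz": 0,"turn": 0},{"grip": -1,"dx": -0.34,"dy": -0.92,"dz": 0,"turn": 0},{"grip": -1,"dx": -0.34,"dy": -0.92,"dz": 0,"turn": 0}]'

```text
t: 2.1
position: [0.4898, -0.0884, 0.3025]
tcp_rot: [-0.0, 0.13, 0.992, 0.0]
wrist_force: [0.6, 0.3, 0.8]
opening: 0.999
grasp_force: 0.0
```

Emit:
carry_out --series '[{"grip": -1,"dx": -0.34,"dy": -0.92,"dz": 0,"turn": 0},{"grip": -1,"dx": -0.34,"dy": -0.92,"dz": 0,"turn": 0},{"grip": -1,"dx": -0.34,"dy": -0.92,"dz": 0,"turn": 0},{"grip": -1,"dx": 0,"dy": 0,"dz": 0,"turn": -1},{"grip": -1,"dx": 0,"dy": 0,"dz": 0,"turn": -1},{"grip": -1,"dx": 0,"dy": 0,"dz": 0,"turn": -1},{"grip": -1,"dx": 0,"dy": 0,"dz": 0,"turn": -1},{"grip": -1,"dx": 0,"dy": 0,"dz": 0,"turn": -1},{"grip": -1,"dx": 0,"dy": 0,"dz": 0,"turn": -0.86},{"grip": -1,"dx": 0,"dy": 0,"dz": 0,"turn": 0}]'

```text
t: 3.1
position: [0.501, -0.204, 0.3023]
tcp_rot: [-0.0, -0.176, 0.984, 0.0]
wrist_force: [-0.8, 0.1, -0.3]
opening: 0.999
grasp_force: 0.0
```

```bash
python3 -c "
from h import *
need([.516,-.319,.25],110.3)"
```

```text
t 3.1 pos [ 0.501  -0.204   0.3023] yaw 110.28 units [ 0.644 -2.829  1.306] len 0.1273 turn -0.0027942380643916445 F [-0.82  0.05 -0.29] op 0.999 gf 0.0 j7 2.36
```

Emit:
carry_out --series '[{"grip": -0.3,"dx": 0.16,"dy": -0.71,"dz": 0.33,"turn": 0},{"grip": -0.3,"dx": 0.16,"dy": -0.71,"dz": 0.33,"turn": 0},{"grip": -0.3,"dx": 0.16,"dy": -0.71,"dz": 0.33,"turn": 0},{"grip": -0.3,"dx": 0.16,"dy": -0.71,"dz": 0.33,"turn": 0},{"grip": -0.3,"dx": 0,"dy": 0,"dz": 0,"turn": 0}]'

```text
t: 3.6
position: [0.5145, -0.323, 0.2476]
tcp_rot: [-0.002, -0.172, 0.985, -0.0]
wrist_force: [-0.4, 1.0, -0.6]
opening: 0.654
grasp_force: 0.0
```

```bash
python3 - <<'E'
from h import *
need([.516,-.319,.25],110.3)
S,d=env.grab_frame("scene");np.savez("scene1.npz",p=S,d=d)
p,M,s=pose()
print("proj TCP",proj("scene",p),"grip top",proj("scene",[.516,-.319,.185]))
cv2.imwrite("pics/a.png",crop(S,110,90,100,75,8)[:,:,::-1])
E
```

```text
t 3.6 pos [ 0.5145 -0.323   0.2476] yaw 109.84 units [-0.069  0.082 -0.06 ] len 0.0049 turn -0.07702000959749948 F [-0.39  1.01 -0.63] op 0.654 gf 0.0 j7 2.61
proj TCP [140.59606188 130.39564854] grip top [146.84884838 151.49351255]
```

View pics/a.png

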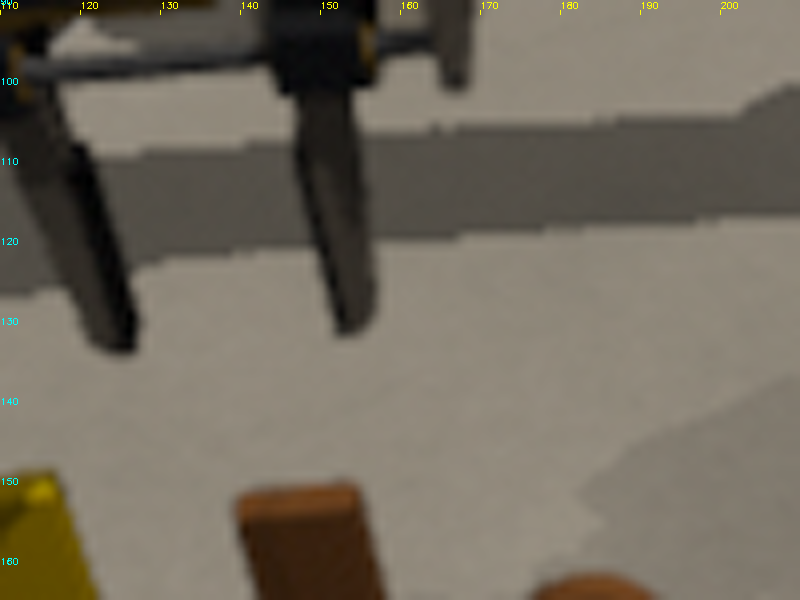

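Emit:
carry_out --series '[{"grip": -0.3,"dx": 0,"dy": 0.1,"dz": 0,"turn": 0},{"grip": -0.3,"dx": 0,"dy": 0,"dz": 0,"turn": 0}]'

```text
t: 3.85
position: [0.5156, -0.3138, 0.2502]
tcp_rot: [0.0, -0.177, 0.984, 0.0]
wrist_force: [0.2, 0.0, -0.3]
opening: 0.648
grasp_force: 0.0
```

```bash
python3 -c "
from h import *
need([.515,-.318,.142],110.3)"
```

```text
t 3.85 pos [ 0.5156 -0.3138  0.2502] yaw 110.36 units [ 0.054 -0.095  2.705] len 0.1083 turn 0.009853354014542978 F [ 0.15  0.01 -0.28] op 0.648 gf 0.0 j7 2.61
```

Emit:
carry_out --series '[{"grip": -0.3,"dx": 0.05,"dy": -0.1,"dz": 0.7,"turn": 0},{"grip": -0.3,"dx": 0,"dy": 0,"dz": 0.7,"turn": 0},{"grip": -0.3,"dx": 0,"dy": 0,"dz": 0.7,"turn": 0},{"grip": -0.3,"dx": 0,"dy": 0,"dz": 0.6,"turn": 0},{"grip": -0.3,"dx": 0,"dy": 0,"dz": 0,"turn": 0},{"grip": 1,"dx": 0,"dy": 0,"dz": 0,"turn": 0},{"grip": 1,"dx": 0,"dy": 0,"dz": 0,"turn": 0},{"grip": 1,"dx": 0,"dy": 0,"dz": 0,"turn": 0},{"grip": 1,"dx": 0,"dy": 0,"dz": 0,"turn": 0}]' --grip_force 15

```text
t: 4.75
position: [0.5157, -0.3204, 0.1434]
tcp_rot: [0.001, -0.176, 0.984, -0.001]
wrist_force: [0.9, 0.9, 4.3]
opening: 0.437
grasp_force: 15.0
```

```bash
python3 -c "
from h import *
need([.515,-.318,.142],110.3)"
```

```text
t 4.75 pos [ 0.5157 -0.3204  0.1434] yaw 110.28 units [-0.006  0.063  0.035] len 0.0029 turn -0.003942239258487727 F [0.9  0.88 4.33] op 0.437 gf 14.98 j7 2.68
```

Emit:
carry_out --series '[{"grip": 1,"dx": 0,"dy": 0,"dz": -0.4,"turn": 0},{"grip": 1,"dx": 0,"dy": 0,"dz": -0.375,"turn": 0},{"grip": 1,"dx": 0,"dy": 0,"dz": 0,"turn": 0}]' --grip_force 12

```text
t: 5.05
position: [0.5154, -0.3206, 0.1755]
tcp_rot: [0.001, -0.176, 0.984, -0.001]
wrist_force: [-0.4, 0.6, -2.8]
opening: 0.438
grasp_force: 12.0
```

Emit:
carry_out --series '[{"grip": 1,"dx": 0.22,"dy": 0,"dz": 0.01,"turn": 0},{"grip": 1,"dx": 0.22,"dy": 0,"dz": 0.01,"turn": 0},{"grip": 1,"dx": 0.22,"dy": 0,"dz": 0.01,"turn": 0},{"grip": 1,"dx": 0.21,"dy": 0,"dz": 0.03,"turn": 0},{"grip": 1,"dx": 0.21,"dy": 0,"dz": 0.04,"turn": 0},{"grip": 1,"dx": 0.21,"dy": 0,"dz": 0.05,"turn": 0},{"grip": 1,"dx": 0,"dy": 0,"dz": 0,"turn": 0}]'

```text
t: 5.75
position: [0.4647, -0.3384, 0.1661]
tcp_rot: [-0.001, -0.175, 0.985, 0.0]
wrist_force: [2.0, -0.7, -4.7]
opening: 0.433
grasp_force: 12.0
```

```bash
python3 - <<'E'
from h import *
need([.5157,-.3204,.1434],110.3)
S,d=env.grab_frame("scene")
cv2.imwrite("pics/b.png",crop(S,90,90,140,105,5)[:,:,::-1])
E
```

```text
t 5.75 pos [ 0.4647 -0.3384  0.1661] yaw 110.18 units [-1.352 -0.018  0.565] len 0.0586 turn -0.019655415501115197 F [ 1.98 -0.72 -4.67] op 0.433 gf 12.0 j7 2.73
```

View pics/b.png

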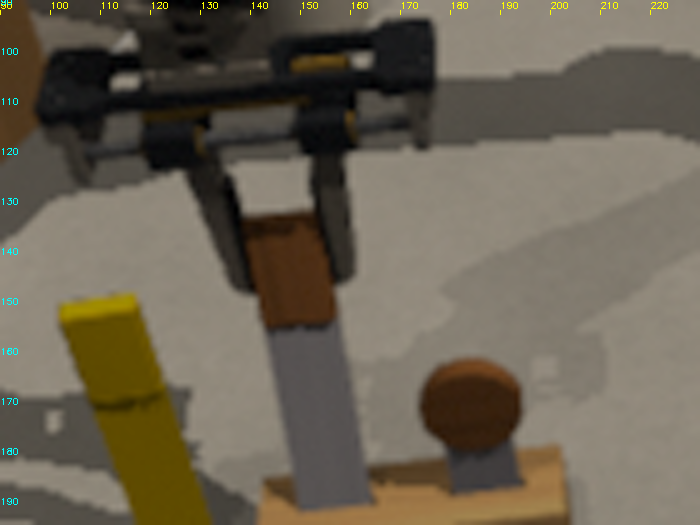

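Emit:
carry_out --series '[{"grip": 1,"dx": 0.19,"dy": 0,"dz": 0.04,"turn": 0},{"grip": 1,"dx": 0.19,"dy": 0,"dz": 0.05,"turn": 0},{"grip": 1,"dx": 0.19,"dy": 0,"dz": 0.06,"turn": 0},{"grip": 1,"dx": 0,"dy": 0,"dz": 0,"turn": 0},{"grip": 1,"dx": 0,"dy": 0,"dz": 0,"turn": 0}]'

```text
t: 6.3
position: [0.4466, -0.3447, 0.1602]
tcp_rot: [0.001, -0.177, 0.984, 0.0]
wrist_force: [7.6, 1.1, -9.5]
opening: 0.432
grasp_force: 12.0
```

```bash
python3 - <<'E'
from h import *
need([.5157,-.3204,.1434],110.3)
E
```

```text
t 6.3 pos [ 0.4466 -0.3447  0.1602] yaw 110.37 units [-1.831 -0.031  0.423] len 0.0752 turn 0.011203220092066127 F [ 7.57  1.08 -9.5 ] op 0.432 gf 11.99 j7 2.76
```

Emit:
carry_out --series '[{"grip": 1,"dx": 0.08,"dy": 0,"dz": 0,"turn": 0},{"grip": 1,"dx": 0,"dy": 0,"dz": 0,"turn": 0}]'

```text
t: 6.5
position: [0.4445, -0.3452, 0.1598]
tcp_rot: [0.002, -0.177, 0.984, 0.0]
wrist_force: [10.0, 1.8, -13.9]
opening: 0.435
grasp_force: 12.0
```

Emit:
carry_out --series '[{"grip": 1,"dx": 0,"dy": 0,"dz": 0,"turn": 0},{"grip": 1,"dx": 0,"dy": 0,"dz": 0,"turn": 0},{"grip": 1,"dx": 0.1,"dy": 0,"dz": -0.17,"turn": 0},{"grip": 1,"dx": 0.2,"dy": 0,"dz": -0.35,"turn": 0},{"grip": 1,"dx": 0.2,"dy": 0,"dz": -0.35,"turn": 0},{"grip": 1,"dx": 0,"dy": 0,"dz": -0.8,"turn": 0},{"grip": 1,"dx": 0,"dy": 0,"dz": -0.8,"turn": 0.8},{"grip": 1,"dx": 0,"dy": 0,"dz": 0,"turn": 0}]' --grip_force 50

```text
t: 7.3
position: [0.4236, -0.3569, 0.2648]
tcp_rot: [0.003, -0.133, 0.991, -0.003]
wrist_force: [-0.5, -1.4, -0.8]
opening: 0.431
grasp_force: 50.0
```

```bash
python3 - <<'E'
from h import *
need([.5157,-.3204,.1434],105)
W=cloud("scene",np.load("scene0.npz")["d"])
for n in ("scene","top"):
    z=np.load(n+"0.npz");W=cloud(n,z["d"]);p=z["p"].astype(int)
    hx=(slice(185,245),slice(260,385)) if n=="scene" else (slice(135,190),slice(150,250))
    P=W[hx].reshape(-1,3);c=p[hx].reshape(-1,3)
    brown=(c[:,0]-c[:,2]>40)&(P[:,2]>.12)&(P[:,2]<.133)
    Q=P[brown];Q=Q[:,:2];
    print(n,"arm",rect(P[brown]))
    # yaw by edge lines: bin along y
    th=np.radians(14.5);e=np.array([[np.cos(th),np.sin(th)],[-np.sin(th),np.cos(th)]]);q=Q@e.T
    b=np.arange(q[:,1].min()+.005,q[:,1].max()-.005,.008);lo=[];hi=[];m=[]
    for a in b:
        s=q[(q[:,1]>=a)&(q[:,1]<a+.008)]
        if len(s)>8: lo.append(s[:,0].min());hi.append(s[:,0].max());m.append(a+.004)
    lo,hi,m=map(np.array,(lo,hi,m));ok=abs(hi-lo-np.median(hi-lo))<.004
    f=np.polyfit(m[ok],(lo+hi)[ok]/2,1);yaw=14.5-np.degrees(f[0]);print("yaw",yaw,"w",np.median(hi-lo),"yrange",q[:,1].min(),q[:,1].max(),"mid",np.median((lo+hi)[ok]/2))
    # knob wing top
    t=P[(P[:,2]>.15)&(P[:,2]<.2)&(c.max(1)<75)]; u,sv,v=np.linalg.svd(t[:,:2]-t[:,:2].mean(0));print("knob",rect(t),np.degrees(np.arctan2(v[0,1],v[0,0])),t.mean(0))
E
```

```text
t 7.3 pos [ 0.4236 -0.3569  0.2648] yaw 105.29 units [-2.444  0.294  3.047] len 0.1567 turn 0.04857796611671953 F [-0.53 -1.42 -0.84] op 0.431 gf 49.98 j7 2.64
scene arm (array([604.3, 178. ]), array([ 48.8, 173.6]), 16.0, 989)
yaw 16.45643794167602 w 0.04548334154418232 yrange -0.06539032159923411 0.10831875469604581 mid 0.6310083780572534
knob (array([605.7, 177.3]), array([64.9, 24.6]), 20.7, 221) 10.077870427302352 [0.61182154 0.17669123 0.16503198]
top arm (array([598.6, 178. ]), array([ 48.5, 173. ]), 15.9, 580)
yaw 16.07039667892414 w 0.04629577334597257 yrange -0.0643877499716599 0.10930768394232201 mid 0.623493632440667
knob (array([597.9, 177.7]), array([65.4, 24.1]), 20.5, 131) -168.32151892499954 [0.59741095 0.17717991 0.16518939]
```

```bash
python3 - <<'E'
from h import *
need([.519,.026,.290],106)
E
```

```text
t 7.3 pos [ 0.4236 -0.3569  0.2648] yaw 105.29 units [-4.829  8.601 -0.659] len 0.3954 turn -0.11808870054994713 F [-0.53 -1.42 -0.84] op 0.431 gf 49.98 j7 2.64
```

Emit:
carry_out --series '[{"grip": 1,"dx": -0.48,"dy": 0.86,"dz": -0.35,"turn": -0.12},{"grip": 1,"dx": -0.48,"dy": 0.86,"dz": -0.3,"turn": 0},{"grip": 1,"dx": -0.48,"dy": 0.86,"dz": 0,"turn": 0},{"grip": 1,"dx": -0.48,"dy": 0.86,"dz": 0,"turn": 0},{"grip": 1,"dx": -0.48,"dy": 0.86,"dz": 0,"turn": 0},{"grip": 1,"dx": -0.48,"dy": 0.86,"dz": 0,"turn": 0},{"grip": 1,"dx": -0.48,"dy": 0.86,"dz": 0,"turn": 0},{"grip": 1,"dx": -0.48,"dy": 0.86,"dz": 0,"turn": 0},{"grip": 1,"dx": -0.48,"dy": 0.86,"dz": 0,"turn": 0},{"grip": 1,"dx": -0.48,"dy": 0.86,"dz": 0,"turn": 0}]'

```text
t: 8.3
position: [0.5113, 0.0303, 0.2853]
tcp_rot: [-0.001, -0.141, 0.99, -0.0]
wrist_force: [0.4, -0.8, -2.7]
opening: 0.432
grasp_force: 50.0
```

Emit:
carry_out --series '[{"grip": 1,"dx": 0,"dy": 0,"dz": 0,"turn": 0},{"grip": 1,"dx": 0,"dy": 0,"dz": 0,"turn": 0}]'

```text
t: 8.5
position: [0.5113, 0.0295, 0.285]
tcp_rot: [-0.001, -0.142, 0.99, -0.0]
wrist_force: [-0.2, -0.8, -2.6]
opening: 0.432
grasp_force: 50.0
```

```bash
python3 - <<'E'
from h import *
need([.519,.026,.290],106)
I={}
for n in ("scene","top"):
    I[n],d=env.grab_frame(n);np.savez(n+"2.npz",p=I[n],d=d)
    p,M,s=pose(); print(n,"TCP",proj(n,p).round(1))
cv2.imwrite("pics/c.png",np.hstack([crop(I["scene"],230,130,100,125,4),crop(I["top"],190,120,100,125,4)])[:,:,::-1])
E
```

```text
t 8.5 pos [0.5113 0.0295 0.285 ] yaw 106.3 units [-0.16  -0.138 -0.126] len 0.0098 turn 0.05069452798458466 F [-0.24 -0.8  -2.62] op 0.432 gf 49.98 j7 1.79
scene TCP [282.1 130.6]
top TCP [231.7 191.6]
```

View pics/c.png

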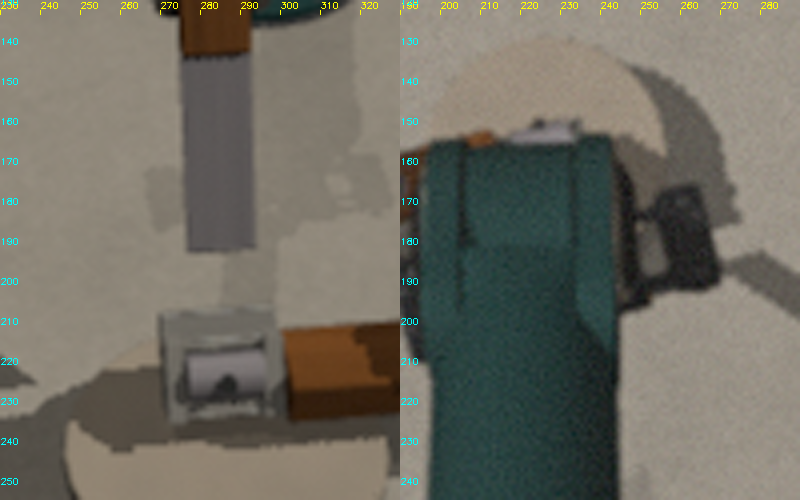

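```bash
python3 - <<'E'
from h import *
W=cloud("scene",np.load("scene2.npz")["d"])
def plane(P,tol=.004):
    for _ in range(5):
        c=P.mean(0);n=np.linalg.svd(P-c)[2][2];r=(P-c)@n;P=P[abs(r)<tol]
    return c,n*np.sign(n[0]),P
B=W[147:189,277:290].reshape(-1,3);B=B[~np.isnan(B[:,0])]
c,n,P=plane(B);print("blade c",c.round(4),"n",n.round(3),"tilt",np.degrees(np.arcsin(n[2])),"yaw",np.degrees(np.arctan2(n[1],n[0])),len(P))
p,M,s=pose();th=np.radians(16);xj=np.array([np.cos(th),np.sin(th),0]);yj=np.array([-np.sin(th),np.cos(th),0])
hold=p+[0,0,.0187];zg=np.array([-.5*xj[0],-.5*xj[1],.866])
print("hold",hold,"tip pred",hold-.152*zg)
# tip row / edges from image
bl=W[140:196,270:298];
D=np.load("scene2.npz")["d"]
for r in (150,165,180,186,189,190,191,192,193): 
    row=W[r,265:305];k=np.nonzero(row[:,2]>.11)[0]; 
    if len(k): print(r,265+k[0],265+k[-1],(row[k[0]]).round(3),(row[k[-1]]).round(3))
for nm,o in (("scene",[.6191,.0538]),("avg",[.6162,.054])):
    O=np.r_[o,0.];zh=-.5*xj+[0,0,.866];xh=.866*xj+[0,0,.5]
    m=O+[0,0,.131]
    print(nm,"mouth px bed",[proj("scene",m-.0025*xh+y*yj).round(1).tolist() for y in (-.023,.023)],"upper",[proj("scene",m+.005*xh+y*yj).round(1).tolist() for y in (-.023,.023)])
# holder cloud in jigger coordinates (scene origin)
W0=cloud("scene",np.load("scene0.npz")["d"])
O=np.array([.6191,.0538,0])
print("mid col 284:")
for r in range(204,240): 
    w=W0[r,284]-O; print(r,[round(float(k)*1000,1) for k in (w@xj,w@yj,w[2])],np.load("scene0.npz")["p"][r,284].tolist() ,end=" | ")
print()
for r in (210,222):
  for cc in range(266,304,2):
    w=W0[r,cc]-O; print(r,cc,[round(float(k)*1000,1) for k in (w@xj,w@yj,w[2])],end=" | ")
E
```

```text
blade c [0.5635 0.04   0.221 ] n [0.853 0.247 0.46 ] tilt 27.38888587080956 yaw 16.128841445709664 540
hold [0.51148396 0.02790445 0.30402526] tip pred [0.58453985 0.04885289 0.17239326]
150 275 292 [0.55  0.019 0.258] [0.54  0.056 0.255]
165 275 292 [0.565 0.022 0.227] [0.555 0.059 0.225]
180 276 292 [0.58  0.027 0.195] [0.572 0.063 0.194]
186 276 292 [0.588 0.028 0.184] [0.578 0.064 0.181]
189 276 293 [0.591 0.029 0.178] [0.583 0.068 0.177]
190 276 293 [0.591 0.029 0.175] [0.581 0.068 0.172]
191 276 293 [0.592 0.029 0.173] [0.582 0.068 0.169]
192 276 284 [0.593 0.03  0.17 ] [0.591 0.048 0.171]
scene mouth px bed [[274.3, 213.5], [293.8, 212.1]] upper [[274.6, 214.4], [294.3, 213.0]]
avg mouth px bed [[274.5, 212.6], [294.0, 211.2]] upper [[274.9, 213.5], [294.5, 212.1]]
mid col 284:
204 [-157.6, 26.0, 3.0] [141, 134, 121] | 205 [-154.8, 25.7, 1.7] [140, 133, 120] | 206 [-17.1, 1.7, 137.2] [130, 124, 113] | 207 [-10.9, 0.7, 140.2] [126, 121, 112] | 208 [-8.4, 0.4, 139.4] [116, 112, 104] | 209 [-7.3, 0.4, 137.1] [105, 100, 94] | 210 [-4.6, 0.0, 136.6] [105, 102, 95] | 211 [-4.8, 0.2,
[... 1585 characters left out ...]
] | 210 296 [-5.8, 28.7, 132.5] | 210 298 [-4.5, 33.1, 133.4] | 210 300 [-132.2, 68.5, -0.3] | 210 302 [-128.5, 73.4, 2.9] | 222 266 [-37.4, -38.7, 64.1] | 222 268 [-40.3, -33.3, 60.3] | 222 270 [11.8, -34.5, 117.0] | 222 272 [24.3, -31.4, 130.2] | 222 274 [24.4, -26.8, 129.8] | 222 276 [23.5, -22.1, 128.3] | 222 278 [29.4, -18.4, 134.3] | 222 280 [28.6, -13.7, 132.9] | 222 282 [28.4, -9.0, 132.3] | 222 284 [29.5, -4.6, 132.9] | 222 286 [29.5, -0.0, 132.4] | 222 288 [31.7, 4.1, 134.3] | 222 290 [29.8, 9.1, 131.7] | 222 292 [30.3, 13.6, 131.8] | 222 294 [31.3, 18.0, 132.4] | 222 296 [26.1, 23.8, 126.1] | 222 298 [25.9, 28.5, 125.4] | 222 300 [25.7, 33.3, 124.7] | 222 302 [28.8, 37.2, 127.6] |
```

Emit:
carry_out --series '[{"grip": 1,"dx": -0.31,"dy": -0.045,"dz": 0.26,"turn": 0.05},{"grip": 1,"dx": -0.31,"dy": -0.04,"dz": 0.27,"turn": 0},{"grip": 1,"dx": 0,"dy": 0,"dz": 0,"turn": 0},{"grip": 1,"dx": 0,"dy": 0,"dz": 0,"turn": 0}]'

```text
t: 9.0
position: [0.5362, 0.0319, 0.2643]
tcp_rot: [-0.001, -0.137, 0.991, -0.0]
wrist_force: [-0.5, -0.4, -1.6]
opening: 0.43
grasp_force: 50.0
```

```bash
cat >> h.py <<'E'
th=np.radians(16);xj=np.array([np.cos(th),np.sin(th),0]);yj=np.array([-np.sin(th),np.cos(th),0])
zh=-.5*xj+np.array([0,0,.866]);xh=.866*xj+np.array([0,0,.5])
def hol(w,o): 
    r=np.asarray(w)-np.r_[o,.131]; return np.stack([r@xh,r@yj,r@zh],-1)*1000
Os=[.6190,.0543];Or=[.6162,.054]   # mouth in scene-camera frame / robot frame
def look(name,rows,cols):
    S,d=env.grab_frame("scene");W=cloud("scene",d);np.savez(name+".npz",p=S,d=d)
    p,M,s=pose();print("hold in holder",hol(p+[0,0,.0187],Or).round(1),"t",s["t"],"F",s["wrist_force"].round(1))
    H=hol(W[rows[0]:rows[1],cols[0]:cols[1]].reshape(-1,3),Os)
    H=H[(abs(H[:,1])<35)&(H[:,2]>13)&(abs(H[:,0])<25)&(H[:,2]<90)]
    f=np.polyfit(H[:,2],H[:,0],1);g=abs(np.polyval(f,H[:,2])-H[:,0])<5;H=H[g];f=np.polyfit(H[:,2],H[:,0],1)
    print("face x_h at z_h=0:",f[1].round(1),"slope deg",np.degrees(np.arctan(f[0])).round(2),"y range",np.percentile(H[:,1],[1,99]).round(1),"z min",np.percentile(H[:,2],[0,1]).round(1),len(H))
    return S
E
python3 - <<'E'
from h import *
need([.519,.026,.290],106)
S=look("scene3",(140,206),(268,302))
cv2.imwrite("pics/d.png",crop(S,245,140,80,100,6)[:,:,::-1])
E
```

```text
t 9.0 pos [0.5362 0.0319 0.2643] yaw 105.78 units [ 0.456 -0.026 -0.641] len 0.0315 turn -0.036751968190368224 F [-0.47 -0.44 -1.62] op 0.43 gf 49.98 j7 1.8
hold in holder [  4.5   1.  173.4] t 9.05 F [ 0.6  0.3 -2. ]
face x_h at z_h=0: 2.8 slope deg 2.79 y range [-21.5  17.8] z min [19.4 20.4] 518
```

View pics/d.png

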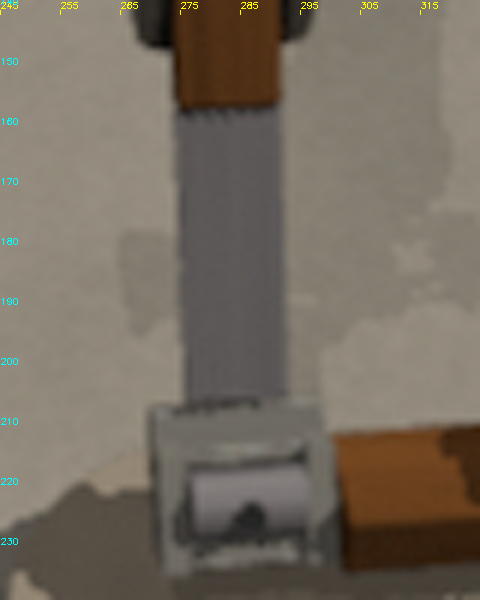

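Emit:
carry_out --series '[{"grip": 1,"dx": -0.1,"dy": 0.035,"dz": 0.18,"turn": 0},{"grip": 1,"dx": -0.1,"dy": 0,"dz": 0.18,"turn": 0},{"grip": 1,"dx": -0.11,"dy": 0,"dz": 0.18,"turn": 0},{"grip": 1,"dx": 0,"dy": 0,"dz": 0,"turn": 0}]' --grip_force 25

```text
t: 9.45
position: [0.5481, 0.0384, 0.2413]
tcp_rot: [-0.001, -0.138, 0.99, -0.0]
wrist_force: [-0.3, 0.3, -3.2]
opening: 0.434
grasp_force: 25.0
```

```bash
python3 - <<'E'
from h import *
need([.519,.026,.290],106)
S=look("scene4",(150,206),(268,302))
E
```

```text
t 9.45 pos [0.5481 0.0384 0.2413] yaw 105.91 units [ 0.787 -0.099 -1.216] len 0.0581 turn -0.014553207127264045 F [-0.3   0.29 -3.22] op 0.434 gf 24.98 j7 1.81
hold in holder [  4.4   3.7 147. ] t 9.5 F [-1.6  1.  -2.3]
face x_h at z_h=0: 3.2 slope deg 3.11 y range [-18.2  21.4] z min [19.1 20.3] 529
```

Emit:
carry_out --series '[{"grip": 1,"dx": -0.05,"dy": -0.04,"dz": 0.115,"turn": 0},{"grip": 1,"dx": -0.05,"dy": 0,"dz": 0.115,"turn": 0},{"grip": 1,"dx": -0.05,"dy": 0,"dz": 0.115,"turn": 0},{"grip": 1,"dx": -0.06,"dy": 0,"dz": 0.115,"turn": 0},{"grip": 1,"dx": 0,"dy": 0,"dz": 0,"turn": 0}]' --grip_force 20

```text
t: 10.0
position: [0.5573, 0.0389, 0.2237]
tcp_rot: [0.0, -0.138, 0.99, -0.0]
wrist_force: [0.5, 0.9, -4.6]
opening: 0.436
grasp_force: 20.0
```

```bash
python3 - <<'E'
from h import *
need([.519,.026,.290],106)
S=look("scene5",(150,206),(268,302))
E
```

```text
t 10.0 pos [0.5573 0.0389 0.2237] yaw 105.9 units [ 1.009 -0.049 -1.658] len 0.0777 turn -0.017319758734818908 F [ 0.53  0.92 -4.57] op 0.436 gf 19.99 j7 1.82
hold in holder [  3.    1.8 127. ] t 10.05 F [ 1.2 -1.1 -5.1]
face x_h at z_h=0: 2.2 slope deg 3.7 y range [-19.9  19.5] z min [18.7 20.4] 510
```

Emit:
carry_out --series '[{"grip": 1,"dx": -0.045,"dy": 0,"dz": 0.12,"turn": 0},{"grip": 1,"dx": -0.045,"dy": 0,"dz": 0.12,"turn": 0},{"grip": 1,"dx": -0.045,"dy": 0,"dz": 0.115,"turn": 0},{"grip": 1,"dx": -0.05,"dy": 0,"dz": 0.115,"turn": 0},{"grip": 1,"dx": 0,"dy": 0,"dz": 0,"turn": 0}]'

```text
t: 10.55
position: [0.5649, 0.0411, 0.2052]
tcp_rot: [0.001, -0.138, 0.99, -0.0]
wrist_force: [2.6, 0.6, -1.9]
opening: 0.436
grasp_force: 20.0
```

```bash
python3 - <<'E'
from h import *
need([.519,.026,.290],106)
S=look("scene6",(150,206),(268,302))
E
```

```text
t 10.55 pos [0.5649 0.0411 0.2052] yaw 105.89 units [ 1.204 -0.051 -2.121] len 0.0976 turn -0.017702136441272387 F [ 2.56  0.56 -1.89] op 0.436 gf 20.0 j7 1.83
hold in holder [  0.7   1.8 106.9] t 10.6 F [ 2.9 -0.1 -3.3]
face x_h at z_h=0: -0.7 slope deg 7.81 y range [-19.9  19.1] z min [19.4 20. ] 517
```

Emit:
carry_out --series '[{"grip": 1,"dx": -0.07,"dy": -0.01,"dz": 0.12,"turn": 0},{"grip": 1,"dx": -0.07,"dy": 0,"dz": 0.12,"turn": 0},{"grip": 1,"dx": -0.07,"dy": 0,"dz": 0.12,"turn": 0},{"grip": 1,"dx": -0.07,"dy": 0,"dz": 0.12,"turn": 0},{"grip": 1,"dx": -0.06,"dy": 0,"dz": 0.1,"turn": 0},{"grip": 1,"dx": 0,"dy": 0,"dz": 0,"turn": 0}]'

```text
t: 11.2
position: [0.5774, 0.0444, 0.1813]
tcp_rot: [-0.0, -0.138, 0.99, -0.0]
wrist_force: [3.1, -0.7, -4.6]
opening: 0.432
grasp_force: 20.0
```

```bash
sed -i 's/H\[:,2\]<90/H[:,2]<40/' h.py; python3 - <<'E'
from h import *
need([.519,.026,.290],106)
S=look("scene7",(150,206),(268,302))
W=cloud("scene",np.load("scene7.npz")["d"])
for r in (150,160,170,180,185,188,190,195):
    print(r,hol(W[r,283],Os).round(1),np.load("scene7.npz")["p"][r,283])
E
```

```text
t 11.2 pos [0.5774 0.0444 0.1813] yaw 105.89 units [ 1.532 -0.042 -2.717] len 0.1248 turn -0.017889448466017182 F [ 3.11 -0.74 -4.57] op 0.432 gf 20.0 j7 1.84
hold in holder [-0.1  1.5 79.8] t 11.25 F [ 3.4  0.2 -6.3]
face x_h at z_h=0: 1.8 slope deg 4.75 y range [-19.2  18.5] z min [18.2 19.2] 139
150 [-430.2   59.    96.5] [123 115 101]
160 [-380.9   51.2   69.4] [151 143 129]
170 [-333.6   43.7   44.2] [154 147 132]
180 [13.9 -1.9 81.5] [82 51 23]
185 [10.8 -2.  69.4] [82 50 23]
188 [10.  -2.2 62.3] [82 50 22]
190 [10.6 -2.4 57.7] [81 48 23]
195 [ 8.9 -2.7 45.7] [81 49 24]
```

Emit:
carry_out --series '[{"grip": 1,"dx": -0.025,"dy": 0,"dz": 0.043,"turn": 0},{"grip": 1,"dx": -0.025,"dy": 0,"dz": 0.043,"turn": 0}]'

```text
t: 11.45
position: [0.5788, 0.0447, 0.1791]
tcp_rot: [-0.0, -0.138, 0.99, 0.0]
wrist_force: [-0.5, 0.8, 2.0]
opening: 0.434
grasp_force: 20.0
```

Emit:
carry_out --series '[{"grip": 1,"dx": -0.025,"dy": 0,"dz": 0.043,"turn": 0}]'

```text
t: 11.55
position: [0.5791, 0.0446, 0.1788]
tcp_rot: [-0.001, -0.138, 0.99, 0.0]
wrist_force: [-12.7, -2.4, 24.9]
opening: 0.436
grasp_force: 20.0
```

Emit:
carry_out --series '[{"grip": 1,"dx": -0.013,"dy": 0,"dz": 0.022,"turn": 0}]'

```text
t: 11.65
position: [0.5792, 0.0446, 0.1788]
tcp_rot: [-0.002, -0.138, 0.99, 0.0]
wrist_force: [-14.8, -2.3, 26.5]
opening: 0.433
grasp_force: 20.0
```

Emit:
carry_out --series '[{"grip": 1,"dx": 0.02,"dy": 0,"dz": -0.036,"turn": 0},{"grip": 1,"dx": 0,"dy": 0,"dz": 0,"turn": 0}]'

```text
t: 11.85
position: [0.579, 0.0446, 0.1789]
tcp_rot: [-0.001, -0.138, 0.99, 0.0]
wrist_force: [-5.9, -1.8, 10.0]
opening: 0.434
grasp_force: 20.0
```

```bash
python3 - <<'E'
from h import *
need([.519,.026,.290],106)
S=look("scene8",(150,206),(268,302))
z=np.load("scene8.npz");W=cloud("scene",z["d"]);p=z["p"].astype(int)
def sl(m,nm):
    H=hol(W[m],Os);H=H[(abs(H[:,1])<17)];f=np.polyfit(H[:,2],H[:,0],1);print(nm,len(H),"slope deg",np.degrees(np.arctan(f[0])).round(2),"x at z60",np.polyval(f,60).round(1),H.min(0).round(0),H.max(0).round(0))
br=(p[...,0]-p[...,2]>40);v,u=np.mgrid[:384,:512]
sl(br&(v>178)&(v<204)&(u>276)&(u<291),"grip face")
cv2.imwrite("pics/e.png",crop(S,245,150,80,100,6)[:,:,::-1])
E
```

```text
t 11.85 pos [0.579  0.0446 0.1789] yaw 105.88 units [ 1.573 -0.036 -2.776] len 0.1276 turn -0.020623267372722392 F [-5.9  -1.77  9.97] op 0.434 gf 20.0 j7 1.84
hold in holder [ 0.   1.3 76.8] t 11.9 F [-5.6 -0.4 10.6]
face x_h at z_h=0: -2.1 slope deg 14.0 y range [-19.3  18.4] z min [18.6 19.3] 134
grip face 274 slope deg 2.96 x at z60 11.4 [  7. -17.  38.] [16. 14. 84.]
```

View pics/e.png

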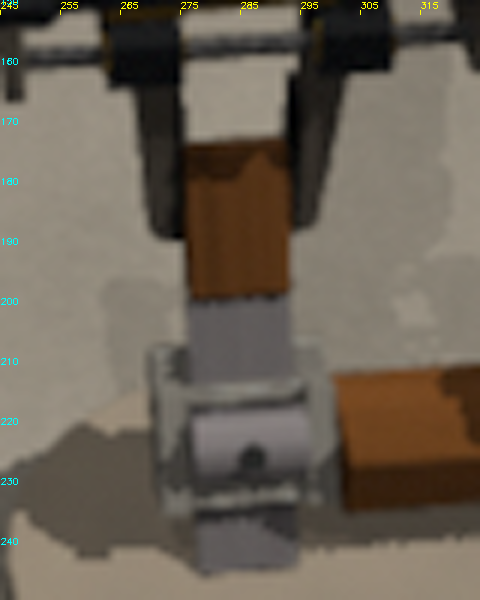

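Emit:
carry_out --series '[{"grip": 1,"dx": 0,"dy": 0,"dz": 0,"turn": 0},{"grip": 1,"dx": 0.045,"dy": 0,"dz": 0.025,"turn": 0},{"grip": 1,"dx": 0,"dy": 0,"dz": 0,"turn": 0},{"grip": 1,"dx": 0,"dy": 0,"dz": 0,"turn": 0},{"grip": 1,"dx": 0,"dy": 0,"dz": 0,"turn": 0}]' --grip_force 10

```text
t: 12.4
position: [0.5773, 0.0441, 0.1775]
tcp_rot: [-0.001, -0.138, 0.99, 0.0]
wrist_force: [-5.1, -0.7, 7.8]
opening: 0.433
grasp_force: 10.0
```

```bash
cat >> h.py <<'E'
def gripface(tag):
    S,d=env.grab_frame("scene");W=cloud("scene",d);p=S.astype(int);v,u=np.mgrid[:384,:512]
    m=(p[...,0]-p[...,2]>40)&(v>176)&(v<204)&(u>272)&(u<296);H=hol(W[m],Os);y=H[:,1];H=H[abs(y)<16]
    f=np.polyfit(H[:,2],H[:,0],1);print(tag,len(H),"slope",np.degrees(np.arctan(f[0])).round(2),"x60",np.polyval(f,60).round(1),"y",np.percentile(y,[2,98]).round(1),"z",np.percentile(H[:,2],[1,99]).round(1))
    return S
E
python3 - <<'E'
from h import *
need([.519,.026,.290],106)
gripface("nudged")
E
```

```text
t 12.4 pos [0.5773 0.0441 0.1775] yaw 105.87 units [ 1.531 -0.035 -2.811] len 0.128 turn -0.022277663290391086 F [-5.11 -0.72  7.76] op 0.433 gf 10.0 j7 1.84
nudged 286 slope 1.36 x60 9.5 y [nan nan] z [37.7 86.9]
```

Emit:
carry_out --series '[{"grip": 1,"dx": 0.03,"dy": 0,"dz": 0.017,"turn": 0},{"grip": 1,"dx": 0,"dy": 0,"dz": 0,"turn": 0},{"grip": 1,"dx": 0,"dy": 0,"dz": 0,"turn": 0}]'

```text
t: 12.75
position: [0.5764, 0.0439, 0.1766]
tcp_rot: [-0.001, -0.138, 0.99, 0.0]
wrist_force: [-3.4, -1.0, 6.9]
opening: 0.434
grasp_force: 10.0
```

```bash
python3 - <<'E'
from h import *
need([.519,.026,.290],106)
gripface("nudged")
E
```

```text
t 12.75 pos [0.5764 0.0439 0.1766] yaw 105.87 units [ 1.504 -0.037 -2.834] len 0.1283 turn -0.021974890559221194 F [-3.44 -1.01  6.85] op 0.434 gf 10.0 j7 1.84
nudged 290 slope 0.91 x60 8.4 y [-17.7  19. ] z [37.3 86.3]
```

Flat and in contact. Releasing, then straight up.

Emit:
carry_out --series '[{"grip": -0.2,"dx": 0,"dy": 0,"dz": 0,"turn": 0},{"grip": -0.2,"dx": 0,"dy": 0,"dz": 0,"turn": 0},{"grip": -0.2,"dx": 0,"dy": 0,"dz": 0,"turn": 0},{"grip": -0.2,"dx": 0,"dy": 0,"dz": -0.5,"turn": 0},{"grip": -0.2,"dx": 0,"dy": 0,"dz": -0.9,"turn": 0},{"grip": -0.2,"dx": 0,"dy": 0,"dz": -0.6,"turn": 0},{"grip": -0.2,"dx": 0,"dy": 0,"dz": 0,"turn": 0}]'

```text
t: 13.5
position: [0.579, 0.0443, 0.2596]
tcp_rot: [0.003, -0.138, 0.99, 0.0]
wrist_force: [-0.4, 0.1, 0.6]
opening: 0.597
grasp_force: 0.0
```

```bash
python3 - <<'E'
from h import *
need([.6015,.1777,.25],101)
S=gripface("released")
need([.6015,.1777,.25],101)
cv2.imwrite("pics/f.png",crop(S,245,150,120,100,5)[:,:,::-1])
E
```

```text
t 13.5 pos [0.579  0.0443 0.2596] yaw 105.89 units [-1.452  3.053  0.248] len 0.1356 turn 0.814502530007644 F [-0.43  0.1   0.56] op 0.597 gf 0.0 j7 1.81
released 301 slope 0.03 x60 6.9 y [nan nan] z [37.6 87.2]
t 13.55 pos [0.5778 0.0443 0.2574] yaw 105.89 units [-1.482  3.044  0.19 ] len 0.1357 turn 0.8157455840945337 F [ 0.15 -0.96  1.46] op 0.603 gf 0.0 j7 1.81
```

View pics/f.png

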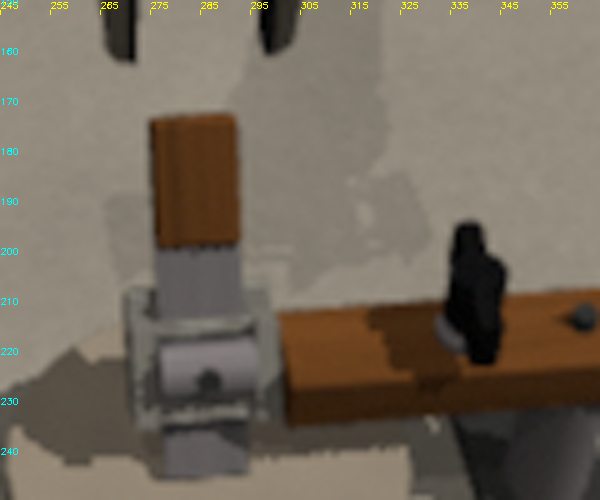

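```bash
python3 - <<'E'
from h import *
need([.5985,.1777,.25],101)
E
```

```text
t 13.55 pos [0.5778 0.0443 0.2574] yaw 105.89 units [-1.41   3.065  0.19 ] len 0.1352 turn 0.8157455840945337 F [ 0.15 -0.96  1.46] op 0.603 gf 0.0 j7 1.81
```

Emit:
carry_out --series '[{"grip": 0.2,"dx": -0.35,"dy": 0.77,"dz": 0,"turn": 0},{"grip": 0.2,"dx": -0.35,"dy": 0.77,"dz": 0,"turn": 0},{"grip": 0.2,"dx": -0.35,"dy": 0.76,"dz": 0,"turn": 0},{"grip": 0.2,"dx": -0.35,"dy": 0.76,"dz": 0,"turn": 0},{"grip": 0.2,"dx": 0,"dy": 0,"dz": 0,"turn": 0.81},{"grip": 0.2,"dx": 0,"dy": 0,"dz": 0,"turn": 0},{"grip": 0.2,"dx": 0,"dy": 0,"dz": 0,"turn": 0}]'

```text
t: 14.25
position: [0.5967, 0.1763, 0.2548]
tcp_rot: [-0.001, -0.097, 0.995, -0.001]
wrist_force: [-0.5, 0.8, -0.3]
opening: 0.4
grasp_force: 0.0
```

```bash
python3 - <<'E'
from h import *
need([.5985,.1777,.142],101)
S,d=env.grab_frame("scene");p,M,s=pose();print(proj("scene",p))
cv2.imwrite("pics/g.png",crop(S,270,130,120,100,6)[:,:,::-1])
E
```

```text
t 14.25 pos [0.5967 0.1763 0.2548] yaw 101.08 units [-0.056  0.029  2.82 ] len 0.1128 turn 0.013758493763968241 F [-0.53  0.83 -0.29] op 0.4 gf 0.0 j7 1.52
[345.50825777 171.97619362]
```

View pics/g.png

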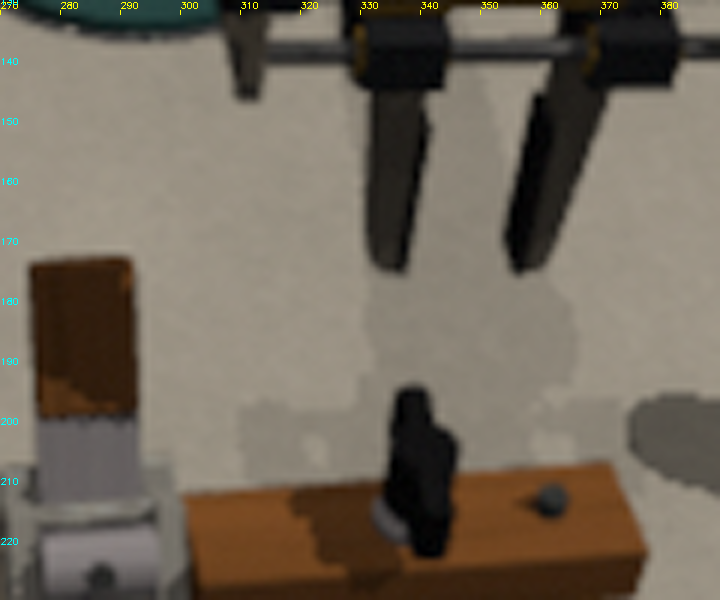

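Emit:
carry_out --series '[{"grip": 0.2,"dx": -0.05,"dy": 0.03,"dz": 0.7,"turn": 0},{"grip": 0.2,"dx": 0,"dy": 0,"dz": 0.7,"turn": 0},{"grip": 0.2,"dx": 0,"dy": 0,"dz": 0.7,"turn": 0},{"grip": 0.2,"dx": 0,"dy": 0,"dz": 0.7,"turn": 0},{"grip": 0.2,"dx": 0,"dy": 0,"dz": 0,"turn": 0}]'

```text
t: 14.8
position: [0.5963, 0.1768, 0.1403]
tcp_rot: [-0.004, -0.096, 0.995, -0.001]
wrist_force: [-0.1, 0.7, 0.4]
opening: 0.4
grasp_force: 0.0
```

Emit:
carry_out --series '[{"grip": 1,"dx": 0,"dy": 0,"dz": 0,"turn": 0},{"grip": 1,"dx": 0,"dy": 0,"dz": 0,"turn": 0},{"grip": 1,"dx": 0,"dy": 0,"dz": 0,"turn": 0}]' --grip_force 12

```text
t: 15.1
position: [0.6001, 0.1789, 0.1459]
tcp_rot: [0.001, -0.096, 0.995, 0.0]
wrist_force: [1.0, -4.3, -0.1]
opening: 0.161
grasp_force: 3.6
```

```bash
python3 - <<'E'
from h import *
need([.5985,.1777,.142],101)
gripface("knobgrasp"); print(env.sense()["torque"])
E
```

```text
t 15.1 pos [0.6001 0.1789 0.1459] yaw 101.03 units [ 0.045 -0.021  0.098] len 0.0044 turn 0.005518858920955457 F [ 0.99 -4.28 -0.06] op 0.161 gf 3.55 j7 1.55Traceback (most recent call last):
  File "<stdin>", line 3, in <module>
  File "h.py", line 42, in gripface
    f=np.polyfit(H[:,2],H[:,0],1);print(tag,len(H),"slope",np.degrees(np.arctan(f[0])).round(2),"x60",np.polyval(f,60).round(1),"y",np.percentile(y,[2,98]).round(1),"z",np.percentile(H[:,2],[1,99]).round(1))
    raise TypeError("expected non-empty vector for x")
TypeError: expected non-empty vector for x
```

Emit:
carry_out --series '[{"grip": 1,"dx": 0,"dy": 0,"dz": 0,"turn": 0},{"grip": 1,"dx": 0,"dy": 0,"dz": 0,"turn": 0},{"grip": 1,"dx": 0,"dy": 0,"dz": 0,"turn": 0.6},{"grip": 1,"dx": 0,"dy": 0,"dz": 0,"turn": 0.6},{"grip": 1,"dx": 0,"dy": 0,"dz": 0,"turn": 0.6},{"grip": 1,"dx": 0,"dy": 0,"dz": 0,"turn": 0.6}]' --grip_force 20

```text
t: 15.75
position: [0.6002, 0.1786, 0.1459]
tcp_rot: [0.001, 0.031, 1.0, 0.0]
wrist_force: [-0.9, -1.4, 6.5]
opening: 0.149
grasp_force: 20.0
```

```bash
python3 - <<'E'
from h import *
need([.5985,.1777,.142],29); print(env.sense()["torque"])
E
```

```text
t 15.75 pos [0.6002 0.1786 0.1459] yaw 86.49 units [ 0.041 -0.026  0.098] len 0.0044 turn 9.582190048409037 F [-0.88 -1.39  6.47] op 0.149 gf 20.0 j7 1.33
[-0.37805096  0.05023879  0.12684456]
```

Emit:
carry_out --series '[{"grip": 1,"dx": 0,"dy": 0,"dz": 0,"turn": 0.9},{"grip": 1,"dx": 0,"dy": 0,"dz": 0,"turn": 0.9},{"grip": 1,"dx": 0,"dy": 0,"dz": 0,"turn": 0.9},{"grip": 1,"dx": 0,"dy": 0,"dz": 0,"turn": 0.9},{"grip": 1,"dx": 0,"dy": 0,"dz": 0,"turn": 0.9},{"grip": 1,"dx": 0,"dy": 0,"dz": 0,"turn": 0.9},{"grip": 1,"dx": 0,"dy": 0,"dz": 0,"turn": 0.9},{"grip": 1,"dx": 0,"dy": 0,"dz": 0,"turn": 0.9},{"grip": 1,"dx": 0,"dy": 0,"dz": 0,"turn": 0.9}]'

```text
t: 16.65
position: [0.6006, 0.1796, 0.1459]
tcp_rot: [0.001, 0.439, 0.898, 0.002]
wrist_force: [1.8, 0.4, 4.5]
opening: 0.153
grasp_force: 20.0
```

```bash
python3 - <<'E'
from h import *
need([.5985,.1777,.142],29); print(env.sense()["torque"])
E
```

```text
t 16.65 pos [0.6006 0.1796 0.1459] yaw 37.86 units [-0.004 -0.071  0.097] len 0.0048 turn 1.4774590183074043 F [1.77 0.4  4.48] op 0.153 gf 20.01 j7 0.59
[-0.13804377 -0.25221844  0.10833131]
```

Emit:
carry_out --series '[{"grip": 1,"dx": 0,"dy": 0,"dz": 0,"turn": 0.5},{"grip": 1,"dx": 0,"dy": 0,"dz": 0,"turn": 0.5},{"grip": 1,"dx": 0,"dy": 0,"dz": 0,"turn": 0.4},{"grip": 1,"dx": 0,"dy": 0,"dz": 0,"turn": 0.3}]'

```text
t: 17.05
position: [0.6008, 0.1797, 0.1459]
tcp_rot: [0.002, 0.516, 0.856, 0.002]
wrist_force: [1.3, 0.4, 4.9]
opening: 0.152
grasp_force: 20.2
```

```bash
python3 - <<'E'
from h import *
need([.5985,.1777,.142],29); print(env.sense()["torque"])
E
```

```text
t 17.05 pos [0.6008 0.1797 0.1459] yaw 27.83 units [-0.016 -0.075  0.097] len 0.005 turn -0.19544524069979255 F [1.28 0.37 4.94] op 0.152 gf 20.16 j7 0.44
[-0.08287313 -0.35350491  0.40355931]
```

Emit:
carry_out --series '[{"grip": 1,"dx": 0,"dy": 0,"dz": 0,"turn": 0.4},{"grip": 1,"dx": 0,"dy": 0,"dz": 0,"turn": 0}]'

```text
t: 17.25
position: [0.6008, 0.1798, 0.1459]
tcp_rot: [0.001, 0.533, 0.846, 0.002]
wrist_force: [1.5, 0.4, 5.4]
opening: 0.157
grasp_force: 20.8
```

```bash
python3 - <<'E'
from h import *
need([.5985,.1777,.142],29); print(env.sense()["torque"])
E
```

```text
t 17.25 pos [0.6008 0.1798 0.1459] yaw 25.53 units [-0.023 -0.074  0.097] len 0.005 turn -0.5779700191416879 F [1.47 0.36 5.4 ] op 0.157 gf 20.82 j7 0.4
[-0.07923426 -0.30865098  0.63337903]
```

Emit:
carry_out --series '[{"grip": 0.4,"dx": 0,"dy": 0,"dz": 0,"turn": 0},{"grip": 0.4,"dx": 0,"dy": 0,"dz": 0,"turn": 0},{"grip": 0.4,"dx": 0,"dy": 0,"dz": -0.6,"turn": 0},{"grip": 0.4,"dx": 0,"dy": 0,"dz": -0.9,"turn": 0},{"grip": 0.4,"dx": 0,"dy": 0,"dz": -0.9,"turn": 0},{"grip": 0.4,"dx": 0.5,"dy": 0,"dz": -0.8,"turn": 0},{"grip": 0.4,"dx": 0,"dy": 0,"dz": 0,"turn": 0}]'

```text
t: 17.95
position: [0.5916, 0.1999, 0.2764]
tcp_rot: [0.001, 0.533, 0.846, 0.004]
wrist_force: [0.6, 0.2, 0.4]
opening: 0.3
grasp_force: 0.0
```

```bash
python3 - <<'E'
from h import *
need([.5985,.1777,.25],101)
S=gripface("end"); T,_=env.grab_frame("top")
cv2.imwrite("pics/i.png",np.hstack([crop(S,245,150,120,100,4),crop(T,160,130,75,100,4)])[:,:,::-1])
E
```

```text
t 17.95 pos [0.5916 0.1999 0.2764] yaw 25.61 units [-0.577 -0.09   0.657] len 0.0352 turn -12.565186063998055 F [0.56 0.18 0.41] op 0.3 gf 0.0 j7 0.29Traceback (most recent call last):
  File "<stdin>", line 3, in <module>
  File "h.py", line 42, in gripface
    f=np.polyfit(H[:,2],H[:,0],1);print(tag,len(H),"slope",np.degrees(np.arctan(f[0])).round(2),"x60",np.polyval(f,60).round(1),"y",np.percentile(y,[2,98]).round(1),"z",np.percentile(H[:,2],[1,99]).round(1))
    raise TypeError("expected non-empty vector for x")
TypeError: expected non-empty vector for x
```

```bash
python3 - <<'E'
from h import *
S,d=env.grab_frame("scene");W=cloud("scene",d)
H=hol(W,Os)
m=(abs(H[...,1])<16)&(H[...,2]>45)&(H[...,2]<95)&(abs(H[...,0])<20)
v,u=np.nonzero(m);Q=H[m]
f=np.polyfit(Q[:,2],Q[:,0],1) if len(Q)>20 else None
print(len(Q),v.min(),v.max(),u.min(),u.max(),"slope",np.degrees(np.arctan(f[0])),"x60",np.polyval(f,60),"ztop",np.percentile(Q[:,2],99))
a=np.load("scene8.npz")["p"].astype(int);z=S.astype(int)
for r in (172,174,190,198,200,202,220,236,242,244,246): print(r,a[r,284].tolist(),z[r,284].tolist(),H[r,284].round(0))
c=S.max(2);P=W[(c<75)&(W[...,2]>.15)&(W[...,2]<.2)&(abs(W[...,0]-.602)<.045)&(abs(W[...,1]-.178)<.045)]
w=np.linalg.svd(P[:,:2]-P[:,:2].mean(0))[2][0];print("wing",len(P),rect(P),np.degrees(np.arctan2(w[1],w[0]))%180)
E
```

```text
297 173 195 277 291 slope -0.5973111263715372 x60 6.9571560539935176 ztop 93.96866213274566
172 [128, 118, 104] [129, 117, 103] [-3.  3. 96.]
174 [59, 35, 17] [58, 34, 14] [ 6.  2. 93.]
190 [81, 48, 22] [48, 29, 12] [ 5.  1. 56.]
198 [77, 47, 22] [45, 27, 15] [ 7. -0. 38.]
200 [78, 74, 72] [55, 53, 52] [ 1.  0. 32.]
202 [94, 90, 89] [58, 55, 54] [ 5. -1. 28.]
220 [134, 127, 126] [138, 131, 130] [23. -5. -9.]
236 [68, 65, 64] [83, 79, 79] [  2.  -3. -55.]
242 [94, 89, 88] [100, 94, 94] [  1.  -4. -71.]
244 [95, 90, 89] [101, 95, 95] [  1.  -4. -76.]
246 [151, 136, 119] [132, 120, 106] [  2.  -4. -81.]
wing 277 (array([605.2, 176.4]), array([24.5, 67.2]), 42.5, 277) 118.83446046352483
```

```bash
python3 -c "
from h import *
print(env.sign_off())"
```

```text
the job is handed in; nothing more can be done
None
```

The gauge is in the slanted slot with its tip on the bat and the clamp knob turned to its stop (about 1.35 rad by the depth image). Contact peaked at about 30 N at the wrist (bar drag included), close to the 30 N limit. The job is handed in at about 18 s, but sign-off returned no verdict.

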